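Load the keep-warm tray, set its heat dial and lock it

ROBOT

A 7-joint arm with a two-finger parallel gripper is mounted at the origin on the work surface. World frame = base frame: x ahead of the robot, y to its left, z up, the work surface at z = 0. Lengths are in m, angles in rad, forces in N, time in s.
With the tool pointing down it reaches from about 0.4 to 0.875 m from the base axis. Payload 19.3 kg.
Tool frame: the origin (TCP) lies between the finger pads; the fingertips stand 11 mm ahead of it and the grasp point (between the pads) lies 8 mm behind it; z points along the fingers, y is the line along which they close (so a half turn about z gives the same grasp; the last joint's range is limited). The gripper opens to 85 mm and grips with 20 to 120 N. Pads are 22 mm wide; open, the fingers measure 114 mm over their backs; the gripper's body (76 mm by 85 mm) begins 54 mm behind the grasp point. The pads swing forward as they close: fully open they stand 13 mm farther back than shut.
Start: joints at [1.143, 0.521, -0.036, 1.599, 0.021, 1.021, -0.113], TCP at [0.219, -0.585, 0.242] pointing down, gripper open.
Joint ranges: [-2.91, 2.91], [-0.3, 2.13], [-1.5, 1.42], [0.17, 2.43], [-1.26, 4.41], [0.16, 1.93], [-2.52, 2.52]. Speed limits (rad/s): [1.89, 1.89, 2.39, 2.39, 3.01, 3.01, 3.01].

INTERFACE

Orientations are given as a 3x3 rotation matrix whose columns are the frame's x, y, z axes.
In Python, from rig import ctrl gives the robot as it stands.
- The arm moves only by the shell command python3 -m handwheel 'ROWS' [FORCE]. ROWS is JSON, a list of rows, each a list of 7 numbers: the shift along the world's x, y, z scaled (see below), then the turn, a rotation vector about the world's x, y, z scaled (see below), then the opening, from 0 (shut) to 1 (fully open). A call has 1 to 12 rows; each row shifts and turns the commanded pose from where the row before left it; what a row does not reach is not made up. The controller multiplies each number of a shift by 0.3 m and each number of a turn by pi rad. A row lasts 1/8 s, in which the tool goes at most 62.5 mm and 10.7 degrees, less where a joint would pass 70% of its speed; a pose out of reach is approached as far as the arm can. A call with a number of a shift or a turn outside -1 to 1 is refused whole. A call with a gripper value outside its range is refused whole. The fingers move at their own pace and stop on an object; FORCE is the grip in N (left out, the last holds). Time passes only in rows, so rows that do not move let the fingers close. It gives the time, the measured TCP pose, the force, the opening and the grip force at its end, in the units of the state.
- ctrl.get_obs(): the state, without advancing time (a new reading comes with each control period).
- ctrl.get_image(name): name is "side" or "top" or "wrist"; returns the picture (480x640x3 uint8, red, green, blue); there is no depth.
- ctrl.camera_info(name): a dict with "mtx" (3x3 intrinsics, pixels), "eye" and "orientation" of the camera in the world; the wrist camera has in their place "hand_eye" (4x4, takes a point from camera to tool coordinates, whose origin is the TCP and whose axes are the flange's). Camera axes: x right, y down, z forward; pixel columns grow to the right and rows downward; lengths in m; the calibration is good to about 2 mm. A picture is of the moment at which its call begins: read the wrist's pose just before it. camera_info takes no time and is no camera call.
- ctrl.finish_job(): hands the job in; it is judged then, once.
The state is a dict: "time": time; "joints": joint angles; "joint_velocities": joint speeds; "joint_efforts": joint torques, N m; "position": TCP position; "tool_rot": TCP orientation; "contact_force": force on the tool from outside, world axes, zero at the start; "wrist_torque": the same for the moment, N m; "opening": finger opening in m; "grip_force": force on a finger pad.
Only numpy, scipy, OpenCV 4.12 (cv2) and the standard library are available. Lean on these libraries where they do the work, as an engineer would, in place of code of your own. Each camera call takes 0.05 s, during which the arm holds its last target. There are 200 camera calls.

TASK

Get the kitchen's keep-warm tray ready: first set the red-lidded food tub down gently in the tray's lane beside the other two tubs and let go, then push the row along so that all three tubs stand snugly side by side against the control box. Next turn the heat dial until its pointer is at the green mark, and only then slide the orange lock hood fully home over the dial. Keep the tubs upright and leave the mug, the soap bottle and the storage jar where they are.

Things in the scene. Friction and masses are not known exactly. Their poses are not given: they have to be found in the camera images.
- warmer: White keep-warm tray, fixed. Origin on the worktop under its middle; x = depth (away from the robot at yaw 0), y = along it to the left, z up. Control box: x -105 to +105, y -190 to -52 mm, top 45 mm high; dial axis at x +50, y -125 mm. Left of the box lies the lane for the tubs (see lane_stop). Three tubs against the stop have their middles at y = -24, +32, +88 mm, x = 0.
- lane_stop (a point): Middle of the lane's right-hand end, on its floor (20 mm above the worktop), at the foot of the control box's face, which is the end stop; axes as the tray's. The lane runs 242 mm to +y, its left end open; it is 124 mm wide along x, between a front lip (top 30 mm above the worktop) and a back fence (top 40 mm), each 8 mm thick.
- tub_a: White food tub, blue lid, 110 mm (its x) by 56 mm (its y) by 50 mm to the lid's top, 0.35 kg. Origin at the middle of its underside. On the lid a solid grip rib, 60 mm along x, 14 mm thick along y, 20 mm high (50 to 70 mm above the origin). Starts in the lane, lengthwise across it, not quite against the stop. Slides when pushed (about 2 to 4 N a tub).
- tub_b: The same tub with a yellow lid. Starts in the lane, to the left of the blue one with a gap between.
- tub_c: The same tub with a red lid (0.25 to 0.49 kg). Starts on the worktop, to the left or the right of the tray, turned by up to 0.4 rad.
- dial (a joint): Angle of the heat dial (rad), 0 to 2.3, growing counter-clockwise seen from above. At 0 the pointer points 65 degrees (1.134 rad) clockwise of the tray's x axis: the pointer's direction in the tray's frame is dial - 1.134. Stays where it is left; friction 0.10 N m (about 3 N at the pointer's end).
- dial_axis (a point): Point on the dial's axis on the top of its grey disc (57 mm above the worktop; radius 42 mm). Its x axis points along the pointer: a black bar 14 mm thick, from 17 mm behind the axis to 45 mm ahead of it, 57 to 77 mm above the worktop, with a white line on its front half; its sides can be pushed.
- dial_tip (a point): Point just beyond the pointer's end, 48 mm from the axis, 67 mm above the worktop; it turns with the dial.
- mark (a joint): Angle of the green mark on the dial's scale, on the same scale as the dial's angle: the pointer is at the mark when both are equal. Set before the start; far too stiff to be moved.
- mark_tip (a point): Point on the green mark, 48 mm from the dial's axis, 50 mm above the worktop. The mark is a green block, 10 mm (radially) by 14 mm by 4 mm, flat on the panel at the dial's edge.
- lock (a joint): Travel of the orange lock hood (m): 0 parked on the robot's side of the dial, 0.100 fully home over the dial. Slides along the tray's +x; friction 2 N; stays where it is left.
- lock_tab (a point): Middle of the top of the black push tab on the hood's roof, 118 mm above the worktop. The tab is 14 mm thick along the tray's x, 70 mm along its y and 26 mm high (roof at 92 mm). The hood is an orange tunnel, 96 mm long along x, 118 mm wide, open at both ends; with travel 0 its middle is 100 mm in front of the dial axis (-x).
- mug: Blue mug, 76 mm across, 90 mm high, origin under its middle. A bystander on the other side of the tray from the red-lidded tub; do not move it.
- soap: Green washing-up bottle, 56 mm across, 160 mm high, origin under its middle, behind the tray on the right. A bystander.
- jar: Amber storage jar with a wooden cap, 68 mm across, 85 mm high, origin under its middle, behind the tray on the left. A bystander.
Mind the look-alikes: they are no part of the job. Leave any purple look-alike of the tub_a alone. Leave any purple look-alike of the tub_c alone.

How it is judged:
By the outcome, as a careful person would: the job done as asked, in the order asked, and still so for the second after the job is handed in, with the robot touching nothing.
It also fails if it takes over 64 s, if anything falls off the work surface, if the arm or the gripper's body presses on something with over 40 N, if the wrist force passes 120 N, or if a joint passes its speed limit or range.

## Working session

There is one attempt and no reset: what is moved stays moved. The work goes in short steps, Python scripts to look and compute and a shell command to move; the robot and the scene stay as the last step left them, time stands still between calls to the robot, and variables do not carry over. Pictures are saved under pics/ and viewed, at most 10 in all, crops included, and the job is handed in when it is done.

```bash
ls; mkdir -p pics; python3 - <<'E'
from rig import ctrl
import cv2
o=ctrl.get_obs()
print({k:o[k] for k in('time','position','tool_rot','opening','contact_force')})
for n in('top','side'):
    im=ctrl.get_image(n); cv2.imwrite(f'pics/{n}0.png',im[:,:,::-1]); print(n,ctrl.camera_info(n))
print(ctrl.camera_info('wrist'))
E
```

```text
pics
{'time': 0.0, 'position': array([ 0.21875226, -0.58512662,  0.24172455]), 'tool_rot': array([[ 9.36680820e-01,  3.50183989e-01, -4.63219396e-04],
       [ 3.50184289e-01, -9.36680233e-01,  1.05085730e-03],
       [-6.58950501e-05, -1.14653004e-03, -9.99999341e-01]]), 'opening': 0.08555173548787214, 'contact_force': array([-0.83104181,  0.15759096,  0.77413444])}
top {'mtx': array([[447.07990531,   0.        , 319.38473801],
       [  0.        , 447.07990531, 238.64383925],
       [  0.        ,   0.        ,   1.        ]]), 'eye': array([ 0.48319071, -0.07310861,  1.18850296]), 'orientation': array([[ 0.00601482, -0.98883348,  0.14890322],
       [-0.99997266, -0.00530704,  0.00515019],
       [-0.00430244, -0.14893012, -0.98883836]])}
side {'mtx': array([[531.25399375,   0.        , 314.91780265],
       [  0.        , 531.25399375, 236.72402885],
       [  0.        ,   0.        ,   1.        ]]), 'eye': array([ 0.49187056, -1.06837358,  0.92807701]), 'orientation': array([[ 0.98593986, -0.12009554,  0.11618798],
       [-0.16594275, -0.62197905,  0.76524837],
       [-0.01963643, -0.77376943, -0.63316292]])}
{'mtx': array([[390.63157948,   0.        , 322.06615285],
       [  0.        , 390.63157948, 239.33310466],
       [  0.        ,   0.        ,   1.        ]]), 'hand_eye': array([[-1.00829022e-03, -9.63701145e-01, -2.66981435e-01,
         6.82288582e-02],
       [ 9.99999345e-01, -1.11623988e-03,  2.52572199e-04,
         3.85708869e-04],
       [-5.41419442e-04, -2.66981005e-01,  9.63701639e-01,
        -1.30808357e-01],
       [ 0.00000000e+00,  0.00000000e+00,  0.00000000e+00,
         1.00000000e+00]])}
```

View pics/top0.png

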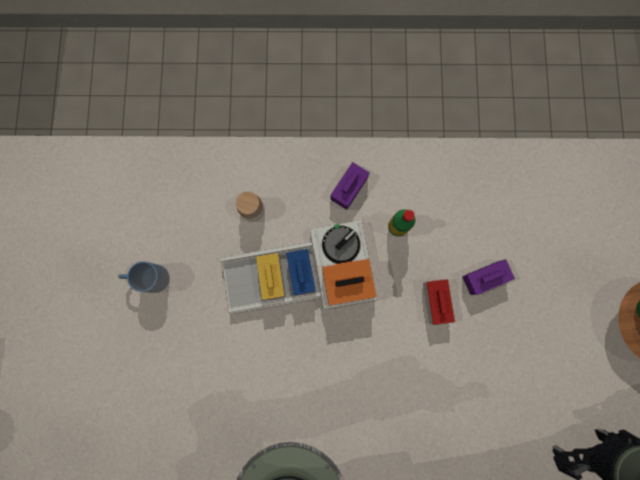

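View pics/side0.png

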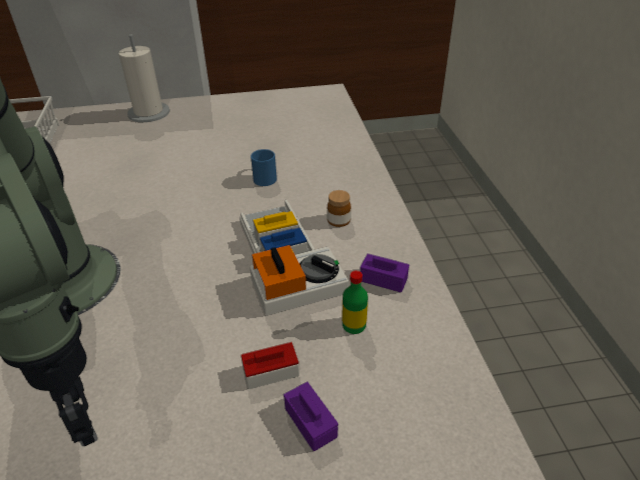

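The top view shows the red tub at (440,302), blue at (301,273), yellow at (270,277), the hood tab at (350,282), the dial at (341,243) with its pointer toward (355,233), and the green mark at about (337,227). The purple look-alikes are at (350,186) and (489,277), the mug at (143,277). The side view agrees with this layout.

```bash
cat > h.py <<'E'
import cv2,numpy as np
from rig import ctrl
def ray(n,px,z,cam=None):
    if cam is None:
        c=ctrl.camera_info(n); cam=(c['mtx'],c['eye'],c['orientation'])
    K,e,R=cam
    px=np.atleast_2d(px).astype(float)
    d=(R@np.linalg.inv(K)@np.c_[px,np.ones(len(px))].T).T
    return e+d*((z-e[2])/d[:,2])[:,None]
def proj(n,P,cam=None):
    if cam is None:
        c=ctrl.camera_info(n); cam=(c['mtx'],c['eye'],c['orientation'])
    K,e,R=cam
    q=(K@R.T@(np.atleast_2d(P)-e).T).T
    return q[:,:2]/q[:,2:]
def wristcam(o):
    c=ctrl.camera_info('wrist');H=c['hand_eye'];T=np.eye(4);T[:3,:3]=o['tool_rot'];T[:3,3]=o['position'];M=T@H
    return c['mtx'],M[:3,3],M[:3,:3]
def mask(im,h0,h1,s=120,v=50):
    return cv2.inRange(cv2.cvtColor(im,cv2.COLOR_BGR2HSV),(h0,s,v),(h1,255,255))
E
python3 - <<'E'
from h import *
im=cv2.imread('pics/top0.png'); sd=cv2.imread('pics/side0.png')
for nm,h,z in(('red',(0,4),.05),('red2',(172,180),.05),('blue',(105,120),.07),('yellow',(20,28),.07),('orange',(5,14),.092),('green',(60,85),.05)):
    for n,i in(('top',im),('side',sd)):
        m=mask(i,*h)
        k,l,st,c=cv2.connectedComponentsWithStats(m)
        for j in np.argsort(-st[1:,4])[:3]+1:
            if st[j,4]<8: continue
            p=np.argwhere(l==j)[:,::-1].astype(np.float32)
            w=ray(n,p,z)[:,:2]
            r=cv2.minAreaRect((w*1000).astype(np.float32))
            print(nm,n,st[j,4],c[j].round(),[np.round(a,1) for a in r])
a=cv2.resize(im[215:335,215:465],None,fx=3.2,fy=3.2,interpolation=cv2.INTER_CUBIC)
cv2.imwrite('pics/c1.png',a)
E
```

```text
red top 928 [440. 302.] [array([ 496.2, -372. ]), array([107.2,  54.4]), np.float64(7.4)]
red top 86 [408. 215.] [array([ 717.9, -298. ]), array([23.3, 26.7]), np.float64(88.7)]
red side 1237 [269. 359.] [array([ 496. , -377.1]), array([109.4,  58.6]), np.float64(7.4)]
red side 131 [355. 277.] [array([ 723.4, -173. ]), array([45.1, 26.3]), np.float64(77.5)]
blue top 894 [300. 272.] [array([568.1, -20. ]), array([106.2,  52.7]), np.float64(11.0)]
blue side 606 [283. 239.] [array([567.6, -23.8]), array([107.8,  61.5]), np.float64(11.4)]
yellow top 984 [270. 276.] [array([556.8,  56.5]), array([110.3,  56.2]), np.float64(9.6)]
yellow top 83 [395. 229.] [array([ 676.9, -259.2]), array([46.7, 22.2]), np.float64(48.6)]
yellow side 629 [275. 221.] [array([555.7,  54.1]), array([110.6,  67.7]), np.float64(9.2)]
yellow side 389 [354. 318.] [array([ 686.2, -316.2]), array([56.5, 52. ]), np.float64(76.2)]
orange top 1752 [349. 282.] [array([ 544.3, -139.6]), array([ 97.7, 117. ]), np.float64(10.5)]
orange top 1067 [630. 320.] [array([ 457.9, -814.1]), array([ 47.9, 176.3]), np.float64(84.3)]
orange top 11 [404. 214.] [array([ 711.5, -279.2]), array([ 6.3, 24.3]), np.float64(70.8)]
orange side 1814 [280. 272.] [array([ 543.4, -162.8]), array([104.4, 160.1]), np.float64(10.2)]
orange side 38 [262.  74.] [array([606.9, 989.1]), array([50.1, 58.7]), np.float64(77.7)]
orange side 24 [253.  70.] [array([ 573.4, 1048.6]), array([31.3, 56.3]), np.float64(77.6)]
green top 232 [401. 222.] [array([ 701.5, -281.3]), array([49.5, 45. ]), np.float64(44.1)]
green top 9 [337. 226.] [array([ 687.9, -111.2]), array([5.3, 7.8]), np.float64(0.3)]
green side 524 [355. 298.] [array([ 707.5, -236.8]), array([85.9, 54.9]), np.float64(78.1)]
green side 81 [354. 330.] [array([ 685.3, -332.9]), array([21.1, 46.1]), np.float64(83.0)]
green side 13 [336. 262.] [array([ 687.9, -115.3]), array([ 7. , 12.7]), np.float64(7.4)]
```

View pics/c1.png

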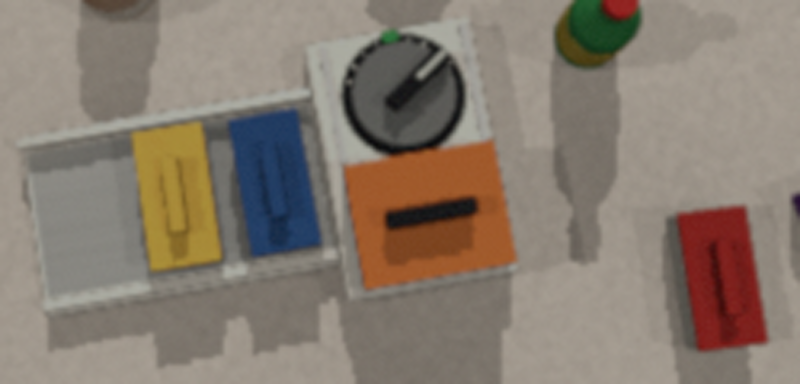

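The crop confirms the layout: tray yaw is about +10.4°, the pointer line runs from (390,102) to (445,55), and the mark is at (390,37). The lid sizes come out near 110x56, so the positions are plausible. Next I move above the red tub.

```bash
python3 -m handwheel '[[0.115,0.089,-0.038,0,0,-0.009,0.5],[0.115,0.089,-0.038,0,0,-0.009,0.5],[0.115,0.089,-0.038,0,0,-0.009,0.5],[0.115,0.089,-0.038,0,0,-0.009,0.5],[0.115,0.089,-0.038,0,0,-0.009,0.5],[0.115,0.089,-0.038,0,0,-0.009,0.5],[0.115,0.089,-0.038,0,0,-0.009,0.5],[0.115,0.089,-0.038,0,0,-0.01,0.5],[0,0,0,0,0,0,0.5],[0,0,0,0,0,0,0.5]]' 60
python3 - <<'E'
from h import *
o=ctrl.get_obs(); cam=wristcam(o); im=ctrl.get_image('wrist')[:,:,::-1].copy(); cv2.imwrite('pics/w1.png',im)
m=mask(im,0,6)|mask(im,172,180)
k,l,st,c=cv2.connectedComponentsWithStats(m);j=np.argmax(st[1:,4])+1
p=np.argwhere(l==j)[:,::-1]
for z in(.05,.07):
    r=cv2.minAreaRect((ray('',p,z,cam)[:,:2]*1000).astype(np.float32)); print(z,r,st[j])
print(o['position'],o['tool_rot'][:,1],o['opening'])
E
```

```text
time: 1.35
position: [0.4944, -0.3721, 0.1509]
tool_rot: [[0.992, 0.128, -0.001], [0.128, -0.992, -0.0], [-0.001, -0.0, -1.0]]
contact_force: [-0.6, -0.5, -0.1]
opening: 0.0426
grip_force: 0.0
0.05 ((498.1444091796875, -375.9205017089844), (107.74748229980469, 54.95722579956055), 7.305704593658447) [  282   151    95   170 15214]
0.07 ((503.6766357421875, -374.84783935546875), (98.44367980957031, 50.211734771728516), 7.305675506591797) [  282   151    95   170 15214]
[ 0.49435029 -0.37208103  0.15086724] [ 1.28233490e-01 -9.91744001e-01 -8.94105789e-05] 0.04263606902181995
```

View pics/w1.png

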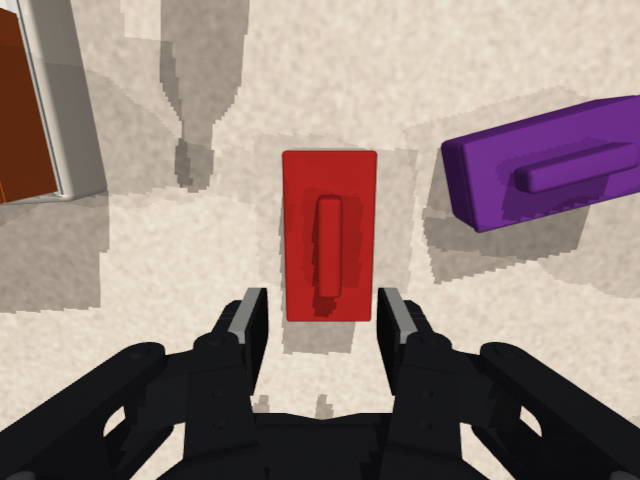

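The wrist view shows the red tub aligned between the fingers (lid 282–377 px wide, rib at (328,245)), with its centre at about (498,-375). I'll descend and grip.

```bash
python3 -m handwheel '[[0.006,-0.005,-0.07,0,0,0,0.5],[0.006,-0.005,-0.07,0,0,0,0.5],[0,0,-0.07,0,0,0,0.5],[0,0,-0.05,0,0,0,0.5],[0,0,-0.03,0,0,0,0.5],[0,0,0,0,0,0,0.1],[0,0,0,0,0,0,0.0],[0,0,0,0,0,0,0],[0,0,0,0,0,0,0]]' 60
```

```text
time: 2.52
position: [0.4986, -0.375, 0.0645]
tool_rot: [[0.992, 0.128, 0.0], [0.128, -0.992, -0.0], [0.0, 0.0, -1.0]]
contact_force: [-0.0, 0.1, 0.6]
opening: 0.0125
grip_force: 61.4
```

```bash
python3 - <<'E'
from h import *
from scipy.optimize import least_squares
# crop px, z, tray xy
D=[((47,308),.03,(-70,190)),((20,143),.04,(70,190)),((468,20),.045,(105,-190)),((308,48),.045,(105,-52)),((352,297),.045,(-105,-52)),((517,268),.045,(-105,-190))]
W=np.array([ray('top',[(u/3.2+215-.35,v/3.2+215-.35)],z)[0,:2]*1000 for (u,v),z,_ in D]);L=np.array([d[2] for d in D],float)
def f(p):
    c,s=np.cos(p[2]),np.sin(p[2]); return (L@np.array([[c,s],[-s,c]])+p[:2]-W).ravel()
r=least_squares(f,[570,-8,.18],loss='soft_l1',f_scale=2);print(r.x[:2],np.degrees(r.x[2]));print(f(r.x).reshape(-1,2).round(1))
x,y,t=r.x
for q in((0,142),(50,-125),(-50,-125)): print(q,x+q[0]*np.cos(t)-q[1]*np.sin(t),y+q[0]*np.sin(t)+q[1]*np.cos(t))
E
python3 -m handwheel '[[0,0,0.04,0,0,0,0],[0,0,0.08,0,0,0,0],[0,0,0.12,0,0,0,0],[0,0,0.12,0,0,0,0],[0,0,0.12,0,0,0,0],[0,0,0.12,0,0,0,0]]'
```

```text
[569.15646918 -10.89945859] 10.63376578743472
[[-4.   0.6]
 [ 2.2  1.9]
 [ 4.8 -3.4]
 [ 3.1  2.4]
 [-4.   0.1]
 [-2.  -4.9]]
(0, 142) 542.9531259391168 128.66194296192083
(50, -125) 641.3641310263984 -124.52627571681441
(-50, -125) 543.0814538772484 -142.9793343358056
time: 3.28
position: [0.4983, -0.3747, 0.2462]
tool_rot: [[0.992, 0.128, 0.0], [0.128, -0.992, -0.0], [0.0, 0.0, -1.0]]
contact_force: [0.4, -0.2, -3.5]
opening: 0.0126
grip_force: 60.9
```

```bash
python3 -m handwheel '[[0.006,0.07,0,0,0,0.001,0],[0.013,0.14,0,0,0,0.002,0],[0.013,0.16,0,0,0,0.002,0],[0.014,0.16,0,0,0,0.002,0],[0.014,0.16,0,0,0,0.002,0],[0.014,0.16,0,0,0,0.002,0],[0.014,0.16,0,0,0,0.002,0],[0.014,0.16,0,0,0,0.002,0],[0.014,0.16,0,0,0,0.002,0],[0.014,0.16,0,0,0,0,0],[0.013,0.12,0,0,0,0,0],[0.01,0.073,0,0,0,0,0]]'
python3 -m handwheel '[[0,0,-0.08,0,0,0,0],[0,0,-0.1,0,0,0,0],[0,0,-0.06,0,0,0,0],[0,0,0,0,0,0,0]]'
python3 - <<'E'
from h import *
im=[]
o=ctrl.get_obs();cam=wristcam(o);print(o['position'],o['tool_rot'][:,1])
w=ctrl.get_image('wrist')[:,:,::-1]; t=ctrl.get_image('top')[:,:,::-1]
cv2.imwrite('pics/t2.png',t)
a=np.hstack([cv2.resize(w,None,fx=.65,fy=.65),cv2.resize(t[220:350,200:360],None,fx=2.4,fy=2.4)]);print(w.shape) if 0 else None
E
python3 - <<'E'
E
true
```

```text
time: 4.78
position: [0.5432, 0.1328, 0.2436]
tool_rot: [[0.983, 0.183, -0.001], [0.183, -0.983, 0.0], [-0.001, -0.001, -1.0]]
contact_force: [0.5, -1.2, -3.3]
opening: 0.0123
grip_force: 60.9
time: 5.28
position: [0.5429, 0.1304, 0.1708]
tool_rot: [[0.983, 0.182, -0.003], [0.182, -0.983, -0.001], [-0.003, 0.0, -1.0]]
contact_force: [-0.5, 0.3, -3.1]
opening: 0.0129
grip_force: 60.8
[0.54285102 0.13036563 0.17084235] [ 1.81707399e-01 -9.83352633e-01  1.42196518e-04]
```

```bash
python3 - <<'E'
from h import *
w=ctrl.get_image('wrist')[:,:,::-1]; t=cv2.imread('pics/t2.png'); cv2.imwrite('pics/w2.png',w)
cv2.imwrite('pics/c2.png',np.hstack([cv2.resize(w,(416,312)),cv2.resize(t[220:350,200:360],(384,312))]))
E
```

```text
(no output)
```

View pics/c2.png

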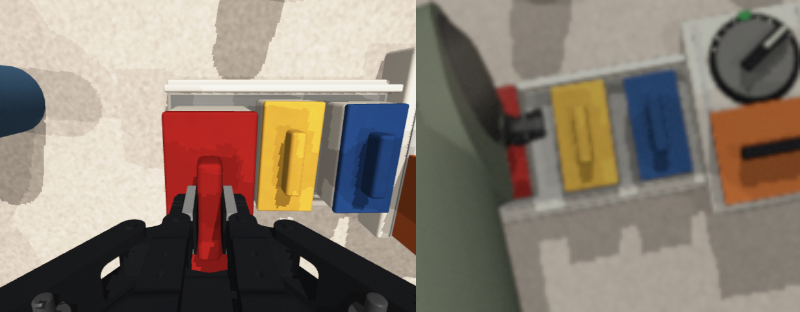

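The wrist view shows the held red tub left of yellow and blue, and the fence running from (165,80) to (403,85) in the crop. I'll use the fence to check the tray pose.

```bash
python3 - <<'E'
from h import *
o=ctrl.get_obs();cam=wristcam(o);im=cv2.imread('pics/w2.png');k=640/416
W=ray('',np.array([(165,81),(403,84.5)])*k,.04,cam)*1000
print('fence back edge',W.round(1),np.degrees(np.arctan2(-(W[0]-W[1])[0],(W[0]-W[1])[1])))
T=np.array([569.5,-9]);t=np.radians(10.5);c,s=np.cos(t),np.sin(t)
loc=lambda w:np.array([[c,s],[-s,c]])@(np.array(w)[:2]-T)
print([loc(w).round(1) for w in W], 'tcp',loc(o['position'][:2]*1000))
for n,h in(('blue',(105,120)),('yellow',(20,28))):
    m=mask(im,*h,s=110,v=30);kk,l,st,_=cv2.connectedComponentsWithStats(m)
    # prefer the component on the lane
    for j in np.argsort(-st[1:,4])[:2]+1:
        p=np.argwhere(l==j)[:,::-1];r=cv2.minAreaRect((ray('',p,.07,cam)[:,:2]*1000).astype(np.float32));print(n,r,loc(r[0]))
E
```

```text
fence back edge [[607.8 186.6  40. ]
 [647.3 -48.   40. ]] 9.566839776855385
[array([ 73.3, 185.3]), array([ 69.4, -52.6])] tcp [  0.72887903 141.63418935]
blue ((569.8551025390625, -20.195968627929688), (109.01210021972656, 57.4801139831543), 11.084916114807129) [ -1.69114691 -11.0732034 ]
blue ((572.31787109375, 307.4533386230469), (20.42001724243164, 40.777565002441406), 10.375575065612793) [ 60.43972604 310.640782  ]
yellow ((558.3579711914062, 55.24005126953125), (109.12874603271484, 56.23259735107422), 9.484580039978027) [ 0.75136499 65.19481915]
yellow ((513.66796875, 47.4246711730957), (2.5234906673431396, 2.9693100452423096), 65.75169372558594) [-44.61453912  65.65441439]
```

```bash
python3 -m handwheel '[[0.003,0,-0.06,0,0,0,0],[0,0,-0.08,0,0,0,0],[0,0,-0.06,0,0,0,0],[0,0,-0.03,0,0,0,0],[0,0,-0.02,0,0,0,0],[0,0,-0.015,0,0,0,0],[0,0,-0.01,0,0,0,0],[0,0,-0.006,0,0,0,0],[0,0,0,0,0,0,0],[0,0,0,0,0,0,0]]'
```

```text
time: 6.68
position: [0.5454, 0.1301, 0.088]
tool_rot: [[0.984, 0.181, 0.0], [0.181, -0.984, 0.0], [0.0, -0.0, -1.0]]
contact_force: [0.9, 0.1, -3.7]
opening: 0.0124
grip_force: 60.8
```

```bash
python3 -m handwheel '[[0,0,-0.005,0,0,0,0],[0,0,-0.005,0,0,0,0],[0,0,0,0,0,0,0]]'; python3 -m handwheel '[[0,0,-0.004,0,0,0,0],[0,0,0,0,0,0,0]]'
```

```text
time: 7.05
position: [0.5452, 0.13, 0.0846]
tool_rot: [[0.984, 0.181, -0.0], [0.181, -0.984, -0.0], [-0.0, 0.0, -1.0]]
contact_force: [0.1, 0.4, -4.0]
opening: 0.0121
grip_force: 60.8
time: 7.3
position: [0.5453, 0.1299, 0.0843]
tool_rot: [[0.984, 0.181, 0.0], [0.181, -0.984, -0.0], [0.0, 0.0, -1.0]]
contact_force: [-5.6, -2.7, 13.9]
opening: 0.0122
grip_force: 63.1
```

Contact occurs at 0.0843, which is the lane floor as expected. I'll release and lift clear, then check.

```bash
python3 -m handwheel '[[0,0,0.002,0,0,0,0],[0,0,0,0,0,0,0.2],[0,0,0,0,0,0,0.4],[0,0,0,0,0,0,0.4],[0,0,0.05,0,0,0,0.4],[0,0,0.12,0,0,0,0.4],[0,0.1,0.12,0,0,0,0.7],[0,0.1,0.1,0,0,0,0.7],[0,0.05,0,0,0,0,0.7],[0,0,0,0,0,0,0.7]]'
python3 - <<'E'
from h import *
o=ctrl.get_obs();cam=wristcam(o);im=ctrl.get_image('wrist')[:,:,::-1].copy();cv2.imwrite('pics/w3.png',im)
print(o['position'])
T=np.array([570.5,-9]);t=np.radians(10.3);c,s=np.cos(t),np.sin(t)
loc=lambda w:np.array([[c,s],[-s,c]])@(np.array(w)[:2]-T)
for n,m in(('red',mask(im,0,4)|mask(im,172,180)),('yellow',mask(im,20,28,s=110)),('blue',mask(im,105,120,s=110,v=30))):
    kk,l,st,_=cv2.connectedComponentsWithStats(m)
    j=np.argmax(st[1:,4])+1
    p=np.argwhere(l==j)[:,::-1];r=cv2.minAreaRect((ray('',p,.07,cam)[:,:2]*1000).astype(np.float32));print(n,r,loc(r[0]))
E
```

```text
time: 8.55
position: [0.5448, 0.2057, 0.2012]
tool_rot: [[0.983, 0.182, -0.0], [0.182, -0.983, 0.0], [-0.0, -0.0, -1.0]]
contact_force: [-0.4, -0.7, -1.4]
opening: 0.0599
grip_force: 0.0
[0.54484893 0.2057008  0.20117931]
red ((544.7177734375, 129.97030639648438), (109.3452377319336, 55.928707122802734), 10.369536399841309) [ -0.51854834 141.3407244 ]
yellow ((557.8958129882812, 55.33345031738281), (109.44794464111328, 55.07335662841797), 9.489437103271484) [-0.89810759 65.55037576]
blue ((563.2142333984375, -0.09367752075195312), (113.8748779296875, 36.15496063232422), 22.673641204833984) [-5.57588656 10.06550864]
```

View pics/w3.png

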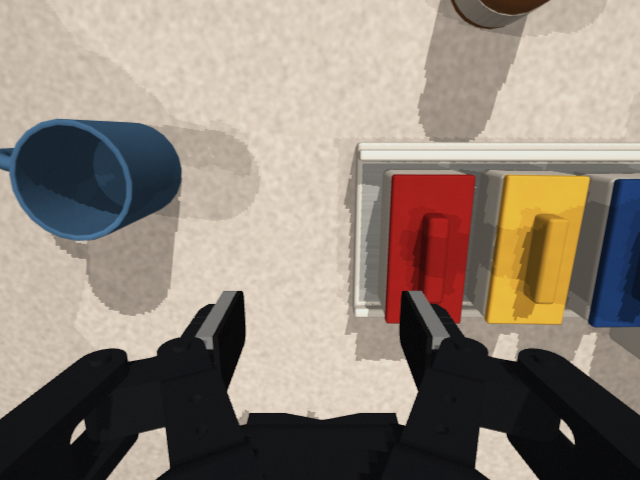

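Red sits flat in the lane (tray y≈141, x≈0, yaw 10.4°). The mug is at the left and has not moved. Next I check joint 7 before the 90° turn.

```bash
python3 - <<'E'
from h import *
print(ctrl.get_obs()['joints'].round(2))
T=np.array([570.5,-9]);t=np.radians(10.3);c,s=np.cos(t),np.sin(t)
for q in((0,182),(0,190),(0,116+11),(0,90)): print(q,(T+np.array([[c,-s],[s,c]])@q).round(1))
E
python3 -m handwheel '[[0,0,0,0,0,-0.055,0.6],[0,0,0,0,0,-0.055,0.6]]'
python3 -c "
from rig import ctrl;print(ctrl.get_obs()['joints'].round(2))"
```

```text
[-0.35  0.5  -0.16  1.75  0.1   0.89 -1.94]
(0, 182) [538.  170.1]
(0, 190) [536.5 177.9]
(0, 127) [547.8 116. ]
(0, 90) [554.4  79.5]
time: 8.85
position: [0.5451, 0.2033, 0.2003]
tool_rot: [[0.985, -0.17, -0.001], [-0.17, -0.985, -0.001], [-0.001, 0.001, -1.0]]
contact_force: [-0.5, 0.2, 0.3]
opening: 0.0516
grip_force: 0.0
[-0.41  0.5  -0.07  1.76  0.04  0.89 -2.24]
```

```bash
python3 -m handwheel '[[-0.0024,-0.007,0,0,0,0.051,0.6],[-0.0024,-0.007,0,0,0,0.051,0.6],[-0.0024,-0.007,0,0,0,0.051,0.6],[-0.0024,-0.007,0,0,0,0.051,0.6],[-0.0024,-0.007,0,0,0,0.051,0.6],[-0.0024,-0.007,0,0,0,0.051,0.6],[-0.0024,-0.007,0,0,0,0.051,0.6],[-0.0024,-0.007,0,0,0,0.051,0.6],[-0.0024,-0.007,0,0,0,0.051,0.6],[-0.0024,-0.007,0,0,0,0.051,0.6],[-0.0024,-0.007,0,0,0,0.051,0.6],[-0.0024,-0.007,0,0,0,0.051,0.6]]'
python3 -m handwheel '[[0,0,0,0,0,0,0.6],[0,0,0,0,0,0,0.6]]'
python3 -c "
from rig import ctrl;print(ctrl.get_obs()['joints'].round(2))"
```

```text
time: 10.35
position: [0.5364, 0.1781, 0.2003]
tool_rot: [[-0.191, 0.982, -0.002], [0.982, 0.191, -0.001], [-0.001, -0.002, -1.0]]
contact_force: [0.6, -0.8, -0.5]
opening: 0.0512
grip_force: 0.0
time: 10.6
position: [0.5366, 0.1792, 0.2008]
tool_rot: [[-0.183, 0.983, -0.001], [0.983, 0.183, -0.0], [-0.0, -0.001, -1.0]]
contact_force: [0.7, 0.0, -0.0]
opening: 0.0512
grip_force: 0.0
[-0.04  0.52 -0.54  1.78  0.33  0.93 -0.54]
```

```bash
python3 -m handwheel '[[0,0,-0.06,0,0,0,0.6],[0,0,-0.1,0,0,0,0.6],[0,0,-0.12,0,0,0,0.6],[0,0,-0.1,0,0,0,0.6],[0,0,-0.07,0,0,0,0.6],[0,0,-0.04,0,0,0,0.6],[0,0,-0.02,0,0,0,0.6],[0,0,0,0,0,0,0.6],[0,0,0,0,0,0,0.6]]'
```

```text
time: 11.72
position: [0.537, 0.18, 0.0488]
tool_rot: [[-0.187, 0.982, 0.001], [0.982, 0.187, 0.0], [0.0, 0.001, -1.0]]
contact_force: [0.5, 0.7, 0.2]
opening: 0.0509
grip_force: 0.0
```

```bash
python3 -m handwheel '[[0.0036,-0.0197,0,0,0,0,0.6],[0.0036,-0.0197,0,0,0,0,0.6],[0.0036,-0.0197,0,0,0,0,0.6],[0.0036,-0.0197,0,0,0,0,0.6],[0.0036,-0.0197,0,0,0,0,0.6],[0.0036,-0.0197,0,0,0,0,0.6],[0.0036,-0.0197,0,0,0,0,0.6],[0.0036,-0.0197,0,0,0,0,0.6]]'
python3 -m handwheel '[[0.002,-0.01,0,0,0,0,0.6],[0.002,-0.01,0,0,0,0,0.6]]'
```

```text
time: 12.72
position: [0.5453, 0.1324, 0.0482]
tool_rot: [[-0.187, 0.982, 0.0], [0.982, 0.187, 0.0], [0.0, 0.0, -1.0]]
contact_force: [-0.6, 5.2, 2.4]
opening: 0.0508
grip_force: 2.4
time: 12.98
position: [0.5465, 0.1266, 0.0482]
tool_rot: [[-0.187, 0.982, -0.0], [0.982, 0.187, 0.0], [0.0, 0.0, -1.0]]
contact_force: [-0.8, 5.1, 1.5]
opening: 0.0512
grip_force: 3.0
```

```bash
python3 -m handwheel '[[0.0018,-0.0098,0,0,0,0,0.6],[0.0018,-0.0098,0,0,0,0,0.6],[0,0,0,0,0,0,0.6]]'; python3 -m handwheel '[[0.0012,-0.007,0,0,0,0,0.6],[0.0012,-0.007,0,0,0,0,0.6]]'
```

```text
time: 13.35
position: [0.5476, 0.1206, 0.0482]
tool_rot: [[-0.187, 0.982, 0.0], [0.982, 0.187, 0.0], [0.0, 0.0, -1.0]]
contact_force: [-0.6, 3.4, 1.7]
opening: 0.0511
grip_force: 1.7
time: 13.6
position: [0.5482, 0.1169, 0.0482]
tool_rot: [[-0.188, 0.982, -0.0], [0.982, 0.188, 0.0], [0.0, 0.0, -1.0]]
contact_force: [-0.9, 6.6, 1.9]
opening: 0.0514
grip_force: 3.2
```

```bash
python3 -m handwheel '[[0.0009,-0.005,0,0,0,0,0.6]]';python3 -m handwheel '[[0.0009,-0.005,0,0,0,0,0.6]]'
```

```text
time: 13.72
position: [0.5485, 0.1154, 0.0482]
tool_rot: [[-0.187, 0.982, -0.0], [0.982, 0.187, 0.0], [0.0, 0.0, -1.0]]
contact_force: [-1.3, 7.0, 1.7]
opening: 0.0515
grip_force: 3.2
time: 13.85
position: [0.5487, 0.1149, 0.0482]
tool_rot: [[-0.188, 0.982, 0.0], [0.982, 0.188, 0.002], [0.002, 0.001, -1.0]]
contact_force: [-2.7, 15.8, 0.4]
opening: 0.0516
grip_force: 8.0
```

```bash
python3 -m handwheel '[[0.0005,-0.003,0,0,0,0,0.6],[0,0,0,0,0,0,0.6]]'; python3 -m handwheel '[[-0.003,0.016,0,0,0,0,0.6],[-0.01,0.05,0,0,0,0,0.6],[0,0,0.1,0,0,0,0.6],[0,0,0.15,0,0,0,0.6],[0,0,0.15,0,0,0,0.6],[0.02,-0.1,0.1,0,0,0,0.5],[0.02,-0.1,0,0,0,0,0.5],[0,0,0,0,0,0,0.5]]'
python3 - <<'E'
from h import *
o=ctrl.get_obs();cam=wristcam(o);im=ctrl.get_image('wrist')[:,:,::-1].copy();t=ctrl.get_image('top')[:,:,::-1]
cv2.imwrite('pics/w4.png',im)
T=np.array([570.5,-9]);th=np.radians(10.3);c,s=np.cos(th),np.sin(th)
loc=lambda w:np.array([[c,s],[-s,c]])@(np.array(w)[:2]-T)
for n,m in(('red',mask(im,0,4)|mask(im,172,180)),('yellow',mask(im,20,28,s=110)),('blue',mask(im,105,120,s=110,v=30))):
    kk,l,st,_=cv2.connectedComponentsWithStats(m)
    j=np.argmax(st[1:,4])+1
    p=np.argwhere(l==j)[:,::-1];r=cv2.minAreaRect((ray('',p,.07,cam)[:,:2]*1000).astype(np.float32));print(n,np.round(r[1],1),r[2],loc(r[0]))
E
```

```text
time: 14.1
position: [0.5488, 0.1149, 0.0483]
tool_rot: [[-0.188, 0.982, 0.0], [0.982, 0.188, 0.003], [0.003, 0.001, -1.0]]
contact_force: [-1.1, 16.0, 0.2]
opening: 0.0509
grip_force: 7.9
time: 15.1
position: [0.5573, 0.0703, 0.1983]
tool_rot: [[-0.184, 0.983, 0.0], [0.983, 0.184, -0.001], [-0.001, -0.0, -1.0]]
contact_force: [-1.2, -0.3, 0.1]
opening: 0.0426
grip_force: 0.0
red [108.8  54.4] 10.545666694641113 [-0.73637876 87.79859715]
yellow [108.9  54.4] 10.70695972442627 [-0.62865676 31.81505844]
blue [105.3  54.4] 10.563236236572266 [ -1.67130425 -24.11690979]
```

View pics/w4.png

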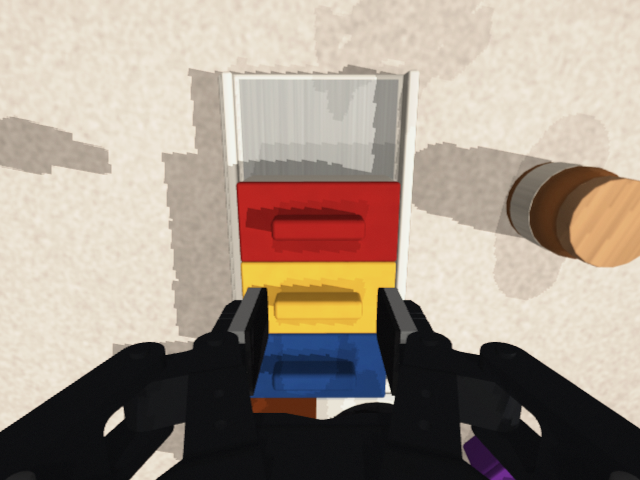

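The tubs are at tray y = 87.8, 31.8 and −24.1, which is snug against the box, and all three are square. The picture shows the row touching with no gaps, and the jar at the right is untouched. Next is a view of the dial.

```bash
python3 -m handwheel '[[0.0413,-0.08,0.0073,0,0,0.0164,0.47],[0.0413,-0.08,0.0073,0,0,0.0164,0.47],[0.0413,-0.08,0.0073,0,0,0.0164,0.47],[0.0413,-0.08,0.0073,0,0,0.0164,0.47],[0.0413,-0.08,0.0073,0,0,0.0164,0.47],[0.0413,-0.08,0.0073,0,0,0.0164,0.47],[0.0413,-0.08,0.0073,0,0,0.0164,0.47],[0.0413,-0.08,0.0073,0,0,0.0164,0.47],[0.0413,-0.08,0.0073,0,0,0.0164,0.47],[0.0413,-0.08,0.0073,0,0,0.0164,0.47],[0,0,0,0,0,0,0.47],[0,0,0,0,0,0,0.47]]'
cat >d.py <<'E'
from h import *
import sys
o=ctrl.get_obs();cam=wristcam(o);im=ctrl.get_image('wrist')[:,:,::-1].copy();cv2.imwrite(f'pics/{sys.argv[1]}.png',im)
A=np.array([642.3,-122.8]);
print('joints',o['joints'].round(2),'xaxis',np.degrees(np.arctan2(o['tool_rot'][1,0],o['tool_rot'][0,0])))
pa=proj('',[[.6423,-.1228,.057]],cam)[0];print('axis px',pa)
m=mask(im,55,85,s=100,v=40);k,l,st,c=cv2.connectedComponentsWithStats(m)
for j in range(1,k):
    if st[j,4]>30:
        w=ray('',[c[j]],.0515,cam)[0,:2]*1000; print('green',st[j],w.round(1),'r',np.hypot(*(w-A)).round(1),'ang',np.degrees(np.arctan2(*(w-A)[::-1])).round(2)-10.4)
# white line on the pointer top: bright pixels within 46 mm of axis at z=.077
v,u=np.mgrid[0:480,0:640];P=np.c_[u.ravel(),v.ravel()];W=ray('',P,.077,cam)[:,:2]*1000
d=np.hypot(*(W-A).T);
hsv=cv2.cvtColor(im,cv2.COLOR_BGR2HSV).reshape(-1,3)
ok=(d<46)&(hsv[:,2]>170)&(hsv[:,1]<60)
k,l,st,c=cv2.connectedComponentsWithStats(ok.reshape(480,640).astype(np.uint8))
for j in np.argsort(-st[1:,4])[:2]+1:
    w=W[l.ravel()==j];r=cv2.minAreaRect(w.astype(np.float32));ve=cv2.fitLine(w.astype(np.float32),cv2.DIST_L2,0,.01,.01).ravel()
    print('white',st[j,4],r,'line',np.degrees(np.arctan2(ve[1],ve[0]))-10.4,'cen ang',np.degrees(np.arctan2(*(w.mean(0)-A)[::-1]))-10.4)
E
python3 d.py w5
```

```text
time: 16.7
position: [0.6809, -0.1658, 0.2197]
tool_rot: [[-0.648, 0.762, -0.001], [0.762, 0.648, 0.001], [0.001, 0.0, -1.0]]
contact_force: [-0.1, -0.1, -0.7]
opening: 0.0401
grip_force: 0.0
joints [ 0.51  0.73 -0.62  1.37  0.43  1.17  0.55] xaxis 130.3572689890024
axis px [319.33734349 144.34453143]
green [364 165  19  21 239] [ 688.3 -113.7] r 46.9 ang 0.7999999999999989
green [235 282  52  30 245] [ 683.  -240.9] r 124.9 ang -81.38000000000001
green [258 331  21  60 544] [ 728.2 -291.4] r 189.3 ang -73.4
white 334 ((648.9854736328125, -88.44387817382812), (21.810016632080078, 77.5869369506836), 78.36420440673828) line -26.34895 cen ang 60.13892648785289
white 263 ((662.4381103515625, -145.97662353515625), (6.658648490905762, 31.218915939331055), 49.83228302001953) line -55.369186 cen ang -59.50799876823842
```

View pics/w5.png

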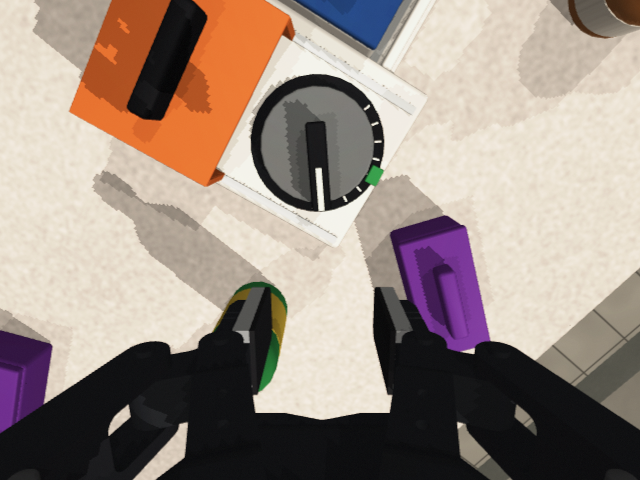

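The wrist view shows the dial disc centred near (318,143), with the pointer running from (316,123) to (321,210) and the green mark at (374,175). The soap is under the left finger at a safe height. I'll refine the axis from the disc outline.

```bash
cat > e.py <<'E'
from h import *
def meas(im,cam,px,ref=None):
    # axis: grey disc top (z=.057): colour gray 60..140 -> hull ellipse ; ring
    g=cv2.cvtColor(im,cv2.COLOR_BGR2HSV)
    dark=((g[:,:,2]<140)&(g[:,:,1]<70)).astype(np.uint8)
    yy,xx=np.mgrid[0:480,0:640]; dark[np.hypot(xx-px[0],yy-px[1])>78]=0
    k,l,st,c=cv2.connectedComponentsWithStats(dark);j=np.argmax(st[1:,4])+1
    h=cv2.convexHull(np.argwhere(l==j)[:,::-1].astype(np.int32))
    W=ray('',h[:,0,:],.057,cam)[:,:2]*1000
    from scipy.optimize import least_squares
    r=least_squares(lambda p:np.hypot(*(W-p[:2]).T)-p[2],[642.3,-122.8,42],loss='soft_l1',f_scale=.7)
    return r.x,np.abs(r.fun).mean()
if __name__=='__main__':
    o=ctrl.get_obs();cam=wristcam(o);im=cv2.imread('pics/w5.png')
    x,e=meas(im,cam,(318,143));A=x[:2];print(x,e)
    m=ray('',[[374,175]],.054,cam)[0,:2]*1000
    for n,p,z in(('mark',(374,175),.054),('tip',(321.5,209),.077),('tail',(316,122.5),.077),('whitestart',(318,168),.077)):
        w=ray('',[p],z,cam)[0,:2]*1000; print(n,w,np.hypot(*(w-A)),np.degrees(np.arctan2(*(w-A)[::-1]))-10.4)
E
python3 e.py
```

```text
[ 641.3720905  -124.60454564   48.76907856] 0.08290914484855222
mark [ 688.26384731 -113.44639201] 48.201050291006254 2.984923173571868
tip [ 672.08527667 -155.46948631] 43.54244328354832 -55.54120069392822
tail [ 631.11374763 -112.86298916] 15.591592192267063 120.74300631747914
whitestart [ 651.60040829 -135.05720085] 14.624516597859051 -56.02149314637363
```

```bash
python3 -m handwheel '[[-0.033,0.035,0,0,0,0.005,0.47],[-0.033,0.035,-0.04,0,0,0.005,0.47],[-0.033,0.035,-0.06,0,0,0.005,0.47],[-0.032,0.034,-0.08,0,0,0.005,0.47],[0,0,-0.08,0,0,0,0.47],[0,0,-0.08,0,0,0,0.47],[0,0,-0.06,0,0,0,0.47],[0,0,-0.04,0,0,0,0.47],[0,0,-0.02,0,0,0,0.47],[0,0,0,0,0,0,0.47],[0,0,0,0,0,0,0.47]]' 20; python3 -c "
from rig import ctrl;o=ctrl.get_obs();print(o['joints'].round(2),o['position'])"
```

```text
time: 18.12
position: [0.642, -0.1259, 0.0827]
tool_rot: [[-0.693, 0.721, 0.001], [0.721, 0.693, -0.0], [-0.001, 0.001, -1.0]]
contact_force: [0.1, 0.4, 0.1]
opening: 0.0398
grip_force: 0.0
[ 0.47  0.82 -0.57  1.61  0.54  0.88  0.45] [ 0.64199665 -0.12592263  0.08272218]
```

```bash
python3 -m handwheel '[[0,0.005,-0.02,0,0,0,0.47],[0,0,-0.012,0,0,0,0.47],[0,0,0,0,0,0,0.3]]'; python3 -m handwheel '[[0,0,0,0,0,0,0.2],[0,0,0,0,0,0,0.15],[0,0,0,0,0,0,0.1],[0,0,0,0,0,0,0.1]]' 20
```

```text
time: 18.5
position: [0.6415, -0.1243, 0.0721]
tool_rot: [[-0.693, 0.721, -0.001], [0.721, 0.693, 0.0], [0.0, -0.0, -1.0]]
contact_force: [-0.3, 0.8, 0.6]
opening: 0.0258
grip_force: 0.0
time: 19.0
position: [0.6413, -0.1248, 0.0727]
tool_rot: [[-0.693, 0.721, -0.001], [0.721, 0.693, -0.001], [-0.0, -0.001, -1.0]]
contact_force: [-4.6, -3.0, 4.6]
opening: 0.0136
grip_force: 20.1
```

```bash
python3 -m handwheel '[[0,0,0,0,0,0.02,0.1],[0,0,0,0,0,0.03,0.1],[0,0,0,0,0,0.03,0.1],[0,0,0,0,0,0.03,0.1]]' ; python3 -m handwheel '[[0,0,0,0,0,0.03,0.1],[0,0,0,0,0,0.03,0.1],[0,0,0,0,0,0.03,0.1],[0,0,0,0,0,0.03,0.1]]';python3 -m handwheel '[[0,0,0,0,0,0.03,0.1],[0,0,0,0,0,0.03,0.1],[0,0,0,0,0,0.03,0.1],[0,0,0,0,0,0.009,0.1],[0,0,0,0,0,0,0.1]]'
```

```text
time: 19.5
position: [0.6414, -0.1247, 0.0726]
tool_rot: [[-0.898, 0.441, -0.001], [0.441, 0.898, -0.0], [0.0, -0.001, -1.0]]
contact_force: [-4.5, -1.6, 4.9]
opening: 0.0138
grip_force: 19.9
time: 20.0
position: [0.6414, -0.1246, 0.0726]
tool_rot: [[-0.997, 0.079, -0.0], [0.079, 0.997, -0.0], [0.0, -0.0, -1.0]]
contact_force: [-5.8, -1.6, 4.8]
opening: 0.0136
grip_force: 20.0
time: 20.62
position: [0.6414, -0.1245, 0.0726]
tool_rot: [[-0.974, -0.227, -0.001], [-0.227, 0.974, -0.0], [0.001, 0.0, -1.0]]
contact_force: [-4.4, -1.1, 5.6]
opening: 0.0138
grip_force: 20.1
```

```bash
python3 -m handwheel '[[0,0,0,0,0,0,0.3],[0,0,0,0,0,0,0.45],[0,0,0,0,0,0,0.45],[0,0,0.05,0,0,0,0.45],[0,0,0.1,0,0,0,0.45],[0.05,0.012,0.12,0,0,0,0.45],[0.07,0.017,0.12,0,0,0,0.45],[0.07,0.017,0.1,0,0,0,0.45],[0,0,0,0,0,0,0.45],[0,0,0,0,0,0,0.45]]'
python3 - <<'E'
from e import *
o=ctrl.get_obs();cam=wristcam(o);im=ctrl.get_image('wrist')[:,:,::-1].copy();cv2.imwrite('pics/w6.png',im)
pa=proj('',[[.6414,-.1246,.057]],cam)[0];x,e=meas(im,cam,pa);print(o['position'],pa,x,e,proj('',[[x[0]/1e3,x[1]/1e3,.057]],cam))
a,b=int(pa[0]),int(pa[1]);y0=max(0,b-75)
cv2.imwrite('pics/c6.png',cv2.resize(im[y0:y0+150,a-75:a+75],None,fx=4,fy=4,interpolation=cv2.INTER_CUBIC));print('origin',a-75,y0)
E
```

```text
time: 21.88
position: [0.6982, -0.1106, 0.2195]
tool_rot: [[-0.974, -0.227, -0.0], [-0.227, 0.974, -0.0], [0.0, -0.0, -1.0]]
contact_force: [-0.4, -0.9, -0.4]
opening: 0.039
grip_force: 0.0
[ 0.69822208 -0.11059369  0.21952291] [321.72947362 143.10244114] [ 641.25696588 -124.91135745   48.69897149] 0.1343520979955349 [[321.35790572 142.80632893]]
origin 246 68
```

View pics/c6.png

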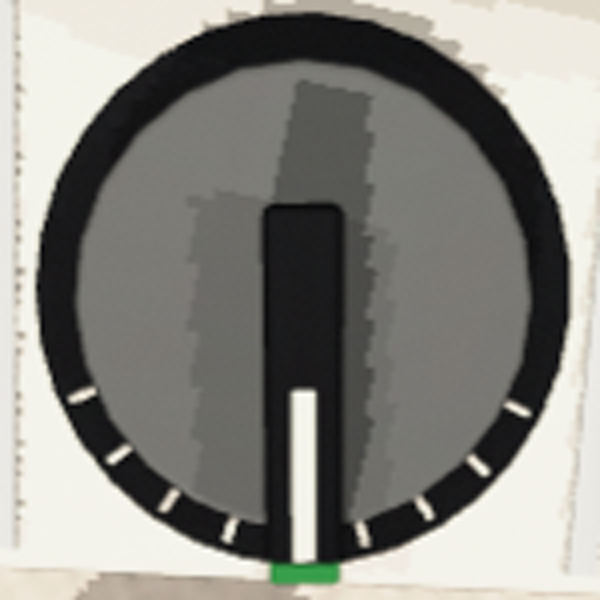

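The dial shows the pointer end (white line at 303) centred on the green block (271–339, centre 305), an error under 0.5°. Next is the hood.

```bash
python3 -m handwheel '[[-0.077,-0.0157,0,0,0,-0.003,0.3],[-0.077,-0.0157,0,0,0,-0.003,0.3],[-0.077,-0.0157,0,0,0,-0.003,0.3],[-0.077,-0.0157,0,0,0,-0.003,0.3],[-0.077,-0.0157,0,0,0,-0.003,0.3],[-0.077,-0.0157,0,0,0,0,0.3],[-0.077,-0.0157,0,0,0,0,0.3],[-0.077,-0.0157,0,0,0,0,0.3],[0,0,0,0,0,0,0.3],[0,0,0,0,0,0,0.3]]'
python3 -m handwheel '[[0,0,-0.06,0,0,0,0.3],[0,0,-0.1,0,0,0,0.3],[0,0,-0.1,0,0,0,0.3],[0,0,-0.07,0,0,0,0.3],[0,0,-0.03,0,0,0,0.3],[0,0,0,0,0,0,0.3],[0,0,0,0,0,0,0.3]]'
```

```text
time: 23.18
position: [0.514, -0.1484, 0.2194]
tool_rot: [[-0.984, -0.181, -0.0], [-0.181, 0.984, 0.0], [-0.0, 0.0, -1.0]]
contact_force: [0.9, -0.8, 0.4]
opening: 0.0257
grip_force: 0.0
time: 24.05
position: [0.5143, -0.1483, 0.1122]
tool_rot: [[-0.984, -0.181, 0.001], [-0.181, 0.984, -0.0], [-0.001, -0.001, -1.0]]
contact_force: [-0.1, 0.1, -0.6]
opening: 0.026
grip_force: 0.0
```

```bash
python3 -m handwheel '[[0.0295,0.0054,0,0,0,0,0.3],[0.0295,0.0054,0,0,0,0,0.3],[0.0295,0.0054,0,0,0,0,0.3]]'; python3 -m handwheel '[[0.0295,0.0054,0,0,0,0,0.3],[0.0295,0.0054,0,0,0,0,0.3],[0.0295,0.0054,0,0,0,0,0.3],[0.0295,0.0054,0,0,0,0,0.3],[0.0295,0.0054,0,0,0,0,0.3],[0.0295,0.0054,0,0,0,0,0.3],[0.0295,0.0054,0,0,0,0,0.3]]';python3 -m handwheel '[[0.0295,0.0054,0,0,0,0,0.3],[0.0098,0.0018,0,0,0,0,0.3],[0.0098,0.0018,0,0,0,0,0.3],[0,0,0,0,0,0,0.3]]'
```

```text
time: 24.42
position: [0.5411, -0.1434, 0.1116]
tool_rot: [[-0.984, -0.181, 0.0], [-0.181, 0.984, -0.0], [0.0, -0.0, -1.0]]
contact_force: [-2.5, -1.6, 2.2]
opening: 0.026
grip_force: 1.2
time: 25.3
position: [0.6029, -0.1319, 0.1115]
tool_rot: [[-0.984, -0.181, -0.0], [-0.181, 0.984, 0.0], [0.0, 0.0, -1.0]]
contact_force: [-2.3, -0.4, 1.9]
opening: 0.0259
grip_force: 1.2
time: 25.8
position: [0.6173, -0.1293, 0.1115]
tool_rot: [[-0.984, -0.181, 0.0], [-0.181, 0.984, 0.0], [-0.0, 0.0, -1.0]]
contact_force: [-0.2, -1.0, 0.1]
opening: 0.0253
grip_force: 0.0
```

Near the expected end (x≈0.623). I'll use small steps until the stop is felt.

```bash
for i in 1; do python3 -m handwheel '[[0.0098,0.0018,0,0,0,0,0.3],[0.0066,0.0012,0,0,0,0,0.3]]'; done; python3 -m handwheel '[[0.0066,0.0012,0,0,0,0,0.3]]'; python3 -m handwheel '[[0.005,0.001,0,0,0,0,0.3]]'
```

```text
time: 26.05
position: [0.622, -0.1285, 0.1115]
tool_rot: [[-0.984, -0.181, -0.0], [-0.181, 0.984, -0.0], [0.0, -0.0, -1.0]]
contact_force: [-1.6, -0.3, 1.0]
opening: 0.0257
grip_force: 1.0
time: 26.18
position: [0.6235, -0.1283, 0.1114]
tool_rot: [[-0.984, -0.181, -0.001], [-0.181, 0.984, -0.0], [0.001, -0.0, -1.0]]
contact_force: [-14.7, -0.9, 10.5]
opening: 0.0259
grip_force: 7.4
time: 26.3
position: [0.6237, -0.1283, 0.1113]
tool_rot: [[-0.984, -0.181, -0.004], [-0.181, 0.984, -0.001], [0.004, -0.0, -1.0]]
contact_force: [-24.2, -2.7, 16.2]
opening: 0.0258
grip_force: 12.0
```

The stop is reached at 25 N. I'll back off, retreat and take a last look.

```bash
python3 -m handwheel '[[-0.02,-0.0037,0,0,0,0,0.3],[-0.04,-0.007,0,0,0,0,0.3],[0,0,0.08,0,0,0,0.3],[0,0,0.15,0,0,0,0.3],[-0.05,-0.1,0.15,0,0,0,0.3],[-0.1,-0.15,0.1,0,0,0,0.3],[-0.1,-0.15,0,0,0,0,0.3],[-0.1,-0.15,0,0,0,0,0.3],[-0.1,-0.15,0,0,0,0,0.3],[0,0,0,0,0,0,0.3],[0,0,0,0,0,0,0.3]]'
python3 - <<'E'
from h import *
t=ctrl.get_image('top')[:,:,::-1];s=ctrl.get_image('side')[:,:,::-1]
cv2.imwrite('pics/c7.png',np.hstack([cv2.resize(t[170:330,110:410],(450,240)),cv2.resize(s[130:345,225:425],(335,360))[60:300]]))
E
```

```text
time: 27.68
position: [0.473, -0.3406, 0.2568]
tool_rot: [[-0.983, -0.181, 0.001], [-0.181, 0.983, -0.0], [-0.001, -0.001, -1.0]]
contact_force: [0.2, 0.4, 0.9]
opening: 0.026
grip_force: 0.0
```

View pics/c7.png

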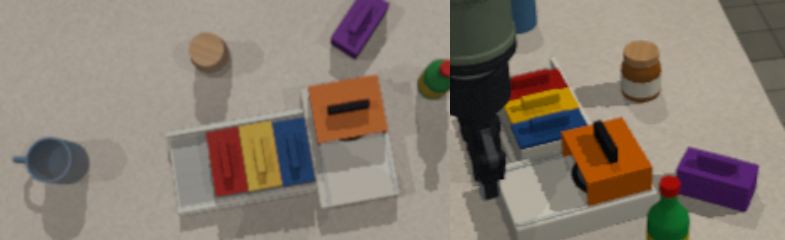

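The hood is home over the dial (tab at (348,107) in the crop), the three tubs stand snug against the box, and the bystanders are in place. I'm handing it in.

```bash
python3 -c "
from rig import ctrl;print(ctrl.finish_job())"
```

```text
the job is handed in; nothing more can be done
None
```

I handed the job in at about 28 s. All three tubs stand upright and snug against the control box. The dial pointer was within about 0.5° of the green mark before I slid the lock hood to its stop. The mug, soap bottle and jar look unmoved in the last pictures.

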